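# Hang the terminal on the run-in hook by its bail

## Robot

A 6-joint arm with a two-finger parallel gripper is mounted at the origin on the work surface. World frame = base frame: x ahead of the robot, y to its left, z up, the work surface at z = 0. Lengths are in m, angles in rad, forces in N, time in s.
With the tool pointing down it reaches from about 0.25 to 0.775 m from the base axis. Payload 4 kg.
Tool frame: the origin (TCP) lies between the finger pads; the fingertips stand robot.finger_overhang ahead of it and the grasp point (between the pads) lies 11 mm behind it (robot.finger_overhang is the distance from the TCP to the fingertips, in m); z points along the fingers, x is the direction in which the jaws open and shut, and the axes are right-handed (so a half turn about z gives the same grasp; the last joint's range is limited). The gripper opens to 94 mm and grips with 3 to 60 N. Pads are 16 mm wide; open, the fingers measure 119 mm over their backs; the gripper's body (75 mm by 177 mm) begins 78 mm behind the grasp point.
Start: joints at [-1.414, 0.087, 1.371, -0, 1.684, -0.103], TCP at [0.141, -0.532, 0.214] pointing down, gripper open.
Joint ranges: [-3.1, 3.1], [-0.76, 2.03], [0.27, 2.55], [-1.08, 4.22], [0.17, 2.65], [-2.57, 2.57]. Speed limits (rad/s): [2.79, 2.79, 3.14, 3.14, 3.14, 3.14].

## Interface

Orientations are given as a rotation vector (axis times angle).
In Python, from workcell import robot gives the robot as it stands.
- The arm moves only by the tool send_rows, never from a script. Its argument "rows" is a list that holds one entry, the list of rows, each a list of 5 numbers: the shift along the tool's x, y, z in m, then the turn about the tool's z in rad, then the opening, from 0 (shut) to 1 (fully open). A call has 1 to 5 rows; each row is the pose to reach, as a shift and turn from the pose measured when the call began, along the tool's axes at that moment; what a row does not reach only later rows make up. A row lasts 1/8 s, in which the tool goes at most 62.5 mm and 10.7 degrees, less where a joint would pass 70% of its speed; a pose out of reach is approached as far as the arm can. A call with a gripper value outside its range is refused whole. The fingers move at their own pace and stop on an object; "grip_force" is the grip in N (left out, the last holds). Time passes only in rows, so rows that repeat a pose let the fingers close. It gives the time, the measured TCP pose, the force and the opening at its end, in the units of the state.
- robot.get_obs(): the state, without advancing time (a new reading comes with each control period).
- robot.camera(name): name is "scene" or "top" or "wrist"; returns a dict with "pixels" (400x640x3 uint8, red, green, blue), "z_map" (400x640 float32, m along the optical axis (not along the pixel's ray), 0 where there is no reading), "camera_matrix" (3x3 intrinsics, pixels), "rvec" (rotation vector, rad) and "tvec" (3), from world to camera coordinates, as OpenCV has them. Camera axes: x right, y down, z forward; pixel columns grow to the right and rows downward; lengths in m; the calibration is good to about 2 mm. A picture is of the moment at which its call begins.
- robot.hand_in(): hands the job in, once; it reports no verdict.
The state is a dict: "time_s": time; "joint_pos": joint angles; "joint_velocities": joint speeds; "joint_torque": joint torques, N m; "tool_pos": TCP position; "orientation": TCP orientation; "wrist_force": force on the tool from outside, world axes, zero at the start; "torque": the same for the moment, N m; "grip_width": finger opening in m.
Only numpy, scipy, OpenCV 4.12 (cv2) and the standard library are available. Lean on these libraries where they do the work, as an engineer would, in place of code of your own. Each camera call takes 0.05 s, during which the arm holds its last target.

## Task

Swing the terminal's carry bail from flat to upright while the terminal stays lying on the mat, then lift the terminal by the bail and hang it on the stand's snap hook: press the middle of the bar down past the sprung keeper until it is fully home in the hook with the keeper closed over it and its weight on the hook, and only then let go. Feel your way in and be gentle with the hook, never knocking or forcing it (under 18 N); keep the terminal roughly level and leave everything else on the bench alone.

Things in the scene. Friction and masses are not known exactly. Their poses are not given: they have to be found in the camera images.
- terminal: The black handheld terminal to hang, lying on the mat: 130 mm long (x), 104 wide (y), 62 high, a hump at each end, a steel stud on each flank. Origin: centre of its underside, z up. Mass with bail 0.28 to 0.48 kg, not reported. The bail swings about the studs, on a line along y 50 mm above the origin. Only this one is in reach; the others far off at the side are stock.
- bail (a joint): Angle of the terminal's U-shaped carry bail, round bar 10 mm thick: 0 to 0.12 as it lies flat, sticking out past the terminal's +x end; pi/2 upright; it can swing over to 3.05. A stiff pivot (0.045 N m) keeps it wherever it is left.
- bail_bar (a point): Middle of the bail's crossbar, on its centre line, 105 mm from the pivot line. The bar runs along the terminal's y; some 96 mm of it is straight (legs 116 mm apart). Flat it is 50 mm or a little more above the mat, 35 mm clear of the terminal; upright 155 mm above the terminal's underside, 93 above its top. The hook takes the middle, so hold the bar to one side (34 mm off leaves a finger room).
- stand: Fixed run-in stand with a snap hook. Origin on the mat straight below the hook's bowl; x points from the hook to the post. Base plate 10 mm thick, x = -25 to 195 mm, 120 wide; post 20 mm thick, at x = 135 mm, 330 high. A flat arm 12 mm wide, 8 thick runs from a clamp on the post to the hook, which opens upward. The clamp's height differs from time to time.
- hook_low (a point): Point of the stand 205 mm above its origin: the LOWEST place of the hook's seat (top face of the arm, in the bowl). The true seat is 0 to 24 mm above this point; its height is NOT reported: find it by feel or by eye. Home, the bar's centre is 5 mm above the seat, at x = -4 to 4 mm.
- hook_high (a point): Point of the stand 261 mm above its origin: top of the hook's nose when set HIGHEST. The nose stands at x = -17 to -9 mm, flaring outward to -22, 32 mm above the seat; the keeper's bracket at x = 23 to 31 mm, 50 above it; nothing of the hook is higher. The arm's underside is 8 mm below the seat. An upright bail goes on from the -x side: bar over the nose, terminal under the arm.
- keeper (a joint): Angle of the hook's sprung keeper, a leaf 36 mm long from the bracket down to the nose: 0 closed; it opens inward and down to some 0.5 and springs back over a bar that is home. The terminal's weight alone does not open it: press the bar down between nose and keeper, up to about 9 N on the hook in all (weight included); it lets the bar by and soon after the bar meets the hard seat.
- tape: Bystander, leave alone: roll of tape lying flat, 60 mm across, 18 mm high. Origin: centre of its underside.
- battery: Bystander, leave alone: black battery pack 68 x 42 x 17 mm lying flat. Origin: centre of its underside.
- cradle_a: Bystander, leave alone: black charging cradle, foot 60 x 66 mm, 70 mm high. Origin: centre of its underside.
- cradle_b: Bystander, leave alone: a second charging cradle of the same shape, foot 60 x 66 mm, 70 mm high. Origin: centre of its underside.
- adapter: Bystander, leave alone: black mains adapter brick 98 x 46 x 30 mm. Origin: centre of its underside.
- screw_tray: Bystander, leave alone: divided black tray for screws 100 x 140 x 28 mm. Origin: centre of its underside.
- driver: Bystander, leave alone: screwdriver 150 mm long with a black handle, lying. Origin: below its middle, on the mat.
Things that resemble listed ones, but are neither listed nor needed, are in the scene too. Several things have the shape of the terminal; the one meant has the colours described above.

How it is judged:
On the way, in this order (a step that is already met when the one before it is completed fails the run):
1. the bail stands upright (within 0.25 rad) while the terminal still lies flat on the mat (value of joint bail between 1.32 and 1.82 rad and height (world z) of terminal below 0.006 m and angle between terminal's own z axis and vertical below 0.1 rad), for 0.2 s.
2. the bar, with the terminal hanging from the bail, pushes the hook's keeper open (value of joint keeper above 0.25 rad and contact force between terminal and stand above 0.5 N and height (world z) of terminal above 0.03 m).
3. still held by the gripper, the bar is home in the hook, the keeper closed over it and the weight on the hook (value of joint keeper below 0.06 rad and contact force between terminal and stand above 1.5 N and contact force between the fingers and terminal above 1 N and x of bail_bar in the frame of stand between -0.012 and 0.012 m and y of bail_bar in the frame of stand between -0.02 and 0.02 m and z of bail_bar in the frame of stand below 0.245 m and height (world z) of terminal above 0.03 m), for 0.2 s.
At the end, for the whole second after the job is handed in: Terminal hangs off the mat (over 30 mm) on the hook, bar fully home (its middle within 12 mm along and 20 mm across the stand's axis, below 245 mm), keeper closed over it (under 0.06 rad), terminal within 0.4 rad of level and at rest (under 60 mm/s, 0.5 rad/s) (value of joint keeper below 0.06 rad and contact force between terminal and stand above 1.5 N and x of bail_bar in the frame of stand between -0.012 and 0.012 m and y of bail_bar in the frame of stand between -0.02 and 0.02 m and z of bail_bar in the frame of stand below 0.245 m and height (world z) of terminal above 0.03 m and angle between terminal's own z axis and vertical below 0.4 rad and linear speed of terminal below 0.06 m/s and angular speed of terminal below 0.5 rad/s); the robot touches nothing.
It fails at once if the hook or stand is forced or knocked: over 18 N between the terminal with its bail and the stand (contact force between terminal and stand above 18 N).
It fails at once if the gripper pushes the stand with over 18 N (contact force between the fingers and stand above 18 N).
It fails at once if the terminal is tipped more than 0.5 rad (angle between terminal's own z axis and vertical above 0.5 rad).
It fails at once if a bystander is moved more than 20 mm (distance of any of tape, battery, cradle_a, cradle_b, adapter, screw_tray, driver from where it was at the start of the episode above 0.02 m).
It also fails if it takes over 67 s, if anything falls off the work surface, if the arm or the gripper's body presses on something with over 40 N, if the wrist force passes 120 N, or if a joint passes its speed limit or range.

## Working session

There is one attempt and no reset: what is moved stays moved. The work goes in short steps, Python scripts to look and compute and a tool call to move; the robot and the scene stay as the last step left them, time stands still between calls to the robot, and variables do not carry over. Pictures are saved under pics/ and viewed, and the job is handed in when it is done.

Besides the shell and the picture viewer there is one more tool, called after "Request:" as a command line: name --argument value ..., lists and objects as JSON in quotes. send_rows: Moves the arm, as the interface text tells. Its arguments: {"type":"object","properties":{"rows":{"type":"array","items":{"type":"array","items":{"type":"array","items":{"type":"number"}}}},"grip_force":{"type":"number"}},"required":["rows"]}

```bash
ls; mkdir -p pics
cat > h.py <<'E'
import numpy as np, cv2
from workcell import robot
def shot(n,f):
    c=robot.camera(n); np.savez('pics/'+f+'.npz',**c)
    cv2.imwrite('pics/'+f+'.png',cv2.cvtColor(c['pixels'],cv2.COLOR_RGB2BGR)); return c
def load(f): return dict(np.load('pics/'+f+'.npz'))
def pt(c,u,v,z=None):
    K=c['camera_matrix'];R=cv2.Rodrigues(c['rvec'])[0];t=c['tvec'].reshape(3)
    d=R.T@(np.linalg.inv(K)@np.array([u,v,1.])); o=-R.T@t
    if z is None: return o+d*c['z_map'][int(round(v)),int(round(u))]
    return o+d*(z-o[2])/d[2]
def world(c):
    K=c['camera_matrix'];R=cv2.Rodrigues(c['rvec'])[0];t=c['tvec'].reshape(3)
    h,w=c['z_map'].shape;u,v=np.meshgrid(np.arange(w),np.arange(h))
    P=np.stack([(u-K[0,2])/K[0,0],(v-K[1,2])/K[1,1],np.ones_like(u)],-1)*c['z_map'][...,None]
    return (P-t)@R
def proj(c,p):
    return cv2.projectPoints(np.array(p,float).reshape(-1,1,3),c['rvec'],c['tvec'],c['camera_matrix'],None)[0].reshape(-1,2)
E
python3 - <<'E'
from h import *
for n in ('scene','top','wrist'):
    c=shot(n,n+'0'); R=cv2.Rodrigues(c['rvec'])[0]; print(n,(-R.T@c['tvec'].reshape(3)).round(3),R[2].round(2),(c['z_map']>0).mean())
print(robot.get_obs(), robot.finger_overhang)
E
```

```text
pics
scene [ 1.816 -0.268  1.3  ] [-0.74  0.16 -0.65] 0.945234375
top [0.337 0.009 1.424] [ 0.16 -0.01 -0.99] 0.9962421875
wrist [ 0.217 -0.511  0.384] [-0.26 -0.07 -0.96] 0.99595703125
{'time_s': 0.15, 'joint_pos': array([-1.41410475e+00,  8.78049674e-02,  1.37188636e+00,  1.64816688e-05,
        1.68359430e+00, -1.03105240e-01]), 'joint_velocities': array([ 0.0006939 , -0.00211296, -0.0049155 , -0.0012162 , -0.00272147,
        0.00062032]), 'joint_torque': array([ 1.50006872e-03, -3.40641189e+01, -3.02792645e+01,  7.18143024e-02,
        3.04561341e-02, -1.06848672e-04]), 'tool_pos': array([ 0.14122177, -0.53114659,  0.21257277]), 'orientation': array([-2.48954548e+00,  1.91425528e+00,  1.91170071e-03]), 'wrist_force': array([ 0.03877502, -0.13721546,  0.46489394]), 'torque': array([-0.03551539, -0.02950442, -0.02175016]), 'grip_width': 0.09389765058100863} 0.008
```

View pics/scene0.png

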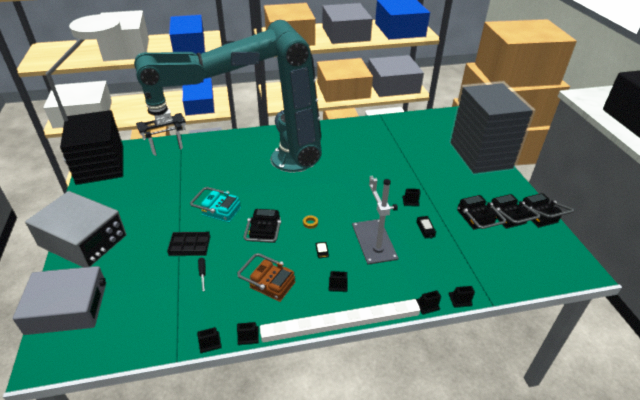

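View pics/top0.png

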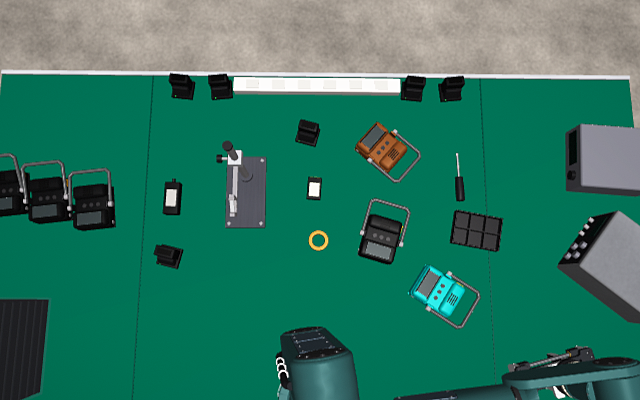

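View pics/wrist0.png

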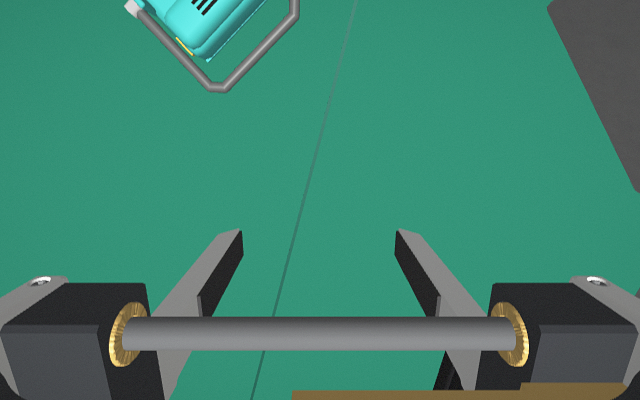

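Run:
```python
import cv2
a=cv2.imread('pics/top0.png')
cv2.imwrite('pics/top0b.png',cv2.resize(a[130:280,200:420],None,fx=3.6,fy=3.6,interpolation=cv2.INTER_CUBIC))
a=cv2.imread('pics/scene0.png')
cv2.imwrite('pics/scene0b.png',cv2.resize(a[165:275,230:410],None,fx=4.4,fy=4.4,interpolation=cv2.INTER_CUBIC))
```

```text
(no output)
```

View pics/top0b.png

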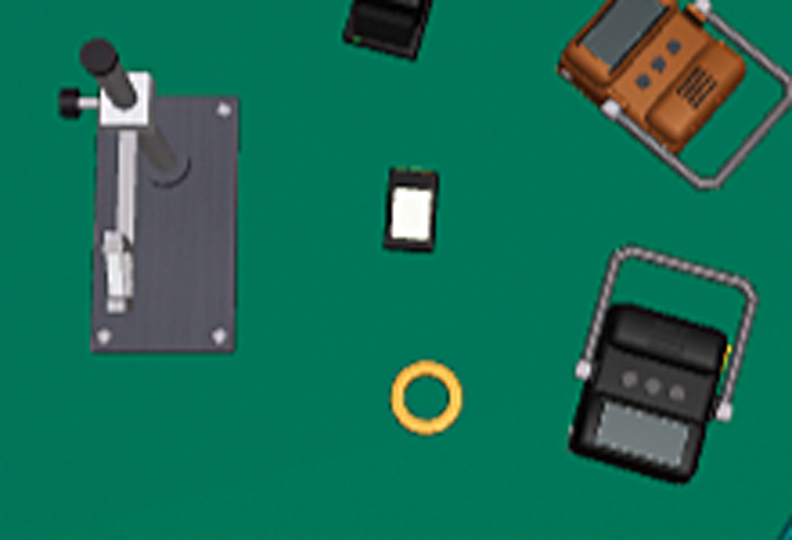

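View pics/scene0b.png

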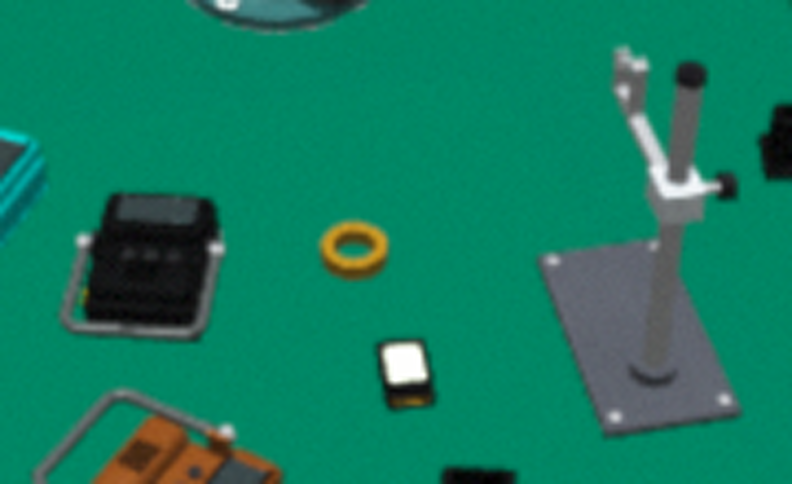

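Run:
```python
from h import *
c=load('top0'); W=world(c); px=c['pixels'].astype(int)
f=lambda u,v:(200+u/3.6-.3,130+v/3.6-.3)
for n,u,v,z in [('studL',583,370,.05),('studR',725,411,.05),('barL',625,250,.055),('barR',748,288,.055),('plate tl',95,97,.01),('tr',240,97,.01),('br',235,352,.01),('bl',92,352,.01),('posttop',98,52,.33),('tape',427,397,.018),('batt',411,208,.017)]:
    a,b=f(u,v); print(n,round(a,1),round(b,1),pt(c,a,b,z).round(4), pt(c,a,b).round(3))
# terminal body mask
hsv=cv2.cvtColor(c['pixels'],cv2.COLOR_RGB2HSV)
m=(W[...,2]>.012)&(np.abs(W[...,0]-.45)<.2)&(W[...,1]>-.25)&(W[...,1]<-.03)
def rect(m,name):
    n,l,s,ce=cv2.connectedComponentsWithStats(m.astype(np.uint8))
    for i in range(1,n):
        if s[i,4]>80: print(name,s[i],ce[i].round(1))
rect(m,'hi')
# stand high points
S=(W[...,0]>.3)&(W[...,0]<.85)&(W[...,1]>.1)&(W[...,1]<.4)&(W[...,2]>.15)
ys,xs=np.where(S)
P=W[S]; 
for k in range(0,len(P),max(1,len(P)//70)): print(xs[k],ys[k],P[k].round(3))
```

```text
studL 361.6 232.5 [ 0.4763 -0.134   0.05  ] [ 0.476 -0.133  0.058]
studR 401.1 243.9 [ 0.4439 -0.2483  0.05  ] [ 0.443 -0.247  0.059]
barL 373.3 199.1 [ 0.5743 -0.1686  0.055 ] [ 0.574 -0.169  0.056]
barR 407.5 209.7 [ 0.5436 -0.2684  0.055 ] [ 0.544 -0.269  0.051]
plate tl 226.1 156.6 [0.711  0.2761 0.01  ] [0.656 0.237 0.216]
tr 266.4 156.6 [0.7121 0.1526 0.01  ] [0.715 0.154 0.001]
br 265.0 227.5 [0.4934 0.1518 0.01  ] [0.494 0.153 0.003]
bl 225.3 227.5 [0.4926 0.2707 0.01  ] [0.494 0.272 0.   ]
posttop 226.9 144.1 [0.657  0.2147 0.33  ] [0.655 0.213 0.337]
tape 318.3 240.0 [ 0.4563 -0.0082  0.018 ] [ 0.458 -0.008 -0.   ]
batt 313.9 187.5 [0.6153 0.0061 0.017 ] [0.616 0.006 0.016]
hi [ 357  198   46   66 1855] [379.7 235.1]
225 140 [0.665 0.218 0.336]
230 141 [0.662 0.206 0.339]
222 143 [0.658 0.225 0.336]
222 144 [0.656 0.225 0.336]
232 144 [0.659 0.204 0.324]
231 145 [0.653 0.204 0.336]
230 146 [0.652 0.207 0.33 ]
230 147 [0.65  0.207 0.331]
230 148 [0.648 0.207 0.33 ]
230 149 [0.644 0.206 0.333]
231 150 [0.649 0.208 0.309]
241 150 [0.671 0.196 0.231]
235 151 [0.656 0.205 0.273]
[... 952 characters left out ...]

233 178 [0.6   0.218 0.212]
233 180 [0.595 0.218 0.21 ]
233 182 [0.591 0.218 0.208]
233 184 [0.585 0.218 0.209]
233 186 [0.579 0.217 0.211]
233 188 [0.574 0.217 0.209]
233 190 [0.569 0.217 0.209]
237 191 [0.568 0.208 0.198]
235 193 [0.562 0.213 0.203]
236 194 [0.558 0.209 0.21 ]
229 196 [0.545 0.219 0.256]
232 197 [0.542 0.211 0.257]
234 198 [0.541 0.207 0.251]
236 199 [0.544 0.208 0.215]
232 201 [0.532 0.211 0.254]
235 202 [0.536 0.209 0.219]
231 204 [0.526 0.215 0.246]
234 205 [0.53  0.213 0.208]
230 207 [0.519 0.218 0.239]
233 208 [0.516 0.21  0.242]
236 209 [0.519 0.208 0.209]
232 211 [0.509 0.213 0.238]
235 212 [0.509 0.207 0.226]
231 214 [0.502 0.215 0.239]
234 215 [0.499 0.207 0.238]
```

```bash
cat >> h.py <<'E'
def goal(x,y,z,yaw):
    o=robot.get_obs(); R=cv2.Rodrigues(np.array(o['orientation'],float))[0]
    d=R.T@(np.array([x,y,z])-o['tool_pos']); a=np.arctan2(R[1,0],R[0,0])
    print('t',o['time_s'],'tcp',o['tool_pos'].round(4),'yaw',round(a,4),'tilt',R[:,2].round(3),'F',o['wrist_force'].round(2),'w',round(o['grip_width'],4))
    print('shift',d.round(4),'turn',round(-((yaw-a+np.pi)%(2*np.pi)-np.pi),4))
E
python3 -c "
from h import *
goal(.55,-.249,.21,-.28)"
```

```text
t 0.15 tcp [ 0.1412 -0.5311  0.2126] yaw -1.311 tilt [-0.     0.002 -1.   ] F [ 0.04 -0.14  0.46] w 0.0939
shift [-0.1677 -0.4675  0.0029] turn -1.031
```

Request:
send_rows --rows '[[[-0.018, -0.05, 0, -0.11, 0.6], [-0.036, -0.1, 0, -0.22, 0.5], [-0.054, -0.15, 0, -0.33, 0.35], [-0.072, -0.2, 0, -0.44, 0.35], [-0.09, -0.25, 0, -0.55, 0.35]]]' --grip_force 10

```text
time_s: 0.78
tool_pos: [0.3608, -0.3787, 0.2124]
orientation: [-2.917, 1.161, 0.002]
wrist_force: [0.8, -0.8, -0.0]
grip_width: 0.0476
```

```bash
python3 -c "
from h import *
goal(.55,-.249,.21,-.28)"
```

```text
t 0.775 tcp [ 0.3608 -0.3787  0.2124] yaw -0.7576 tilt [-0.001  0.002 -1.   ] F [ 0.85 -0.84 -0.04] w 0.0476
shift [ 0.0483 -0.2242  0.0026] turn -0.4776
```

Request:
send_rows --rows '[[[0.01, -0.05, 0, -0.12, 0.35], [0.02, -0.1, 0, -0.24, 0.35], [0.03, -0.15, 0, -0.36, 0.35], [0.041, -0.2, 0, -0.478, 0.35], [0.048, -0.224, 0, -0.478, 0.35]]]'

```text
time_s: 1.4
tool_pos: [0.551, -0.2472, 0.2118]
orientation: [-3.109, 0.435, 0.003]
wrist_force: [0.4, -0.3, 0.7]
grip_width: 0.0328
```

```bash
python3 -c "
from h import *
c=shot('wrist','wrist1')
goal(.55,-.249,.15,-.28)"
```

```text
t 1.45 tcp [ 0.5526 -0.2462  0.2116] yaw -0.2775 tilt [ 0.     0.004 -1.   ] F [0.87 0.36 0.31] w 0.0328
shift [-0.0017  0.0037  0.0616] turn 0.0025
```

View pics/wrist1.png

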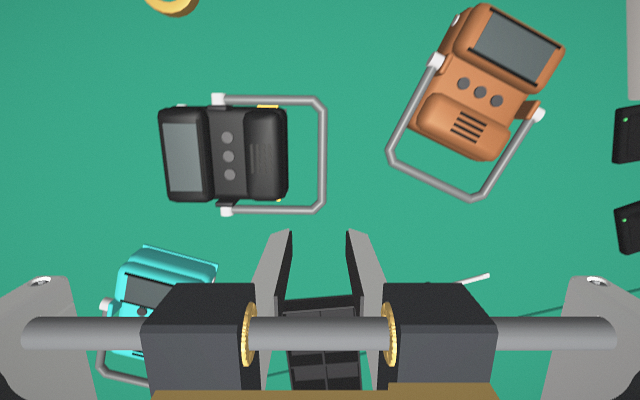

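Run:
```python
from h import *
c=load('wrist1'); g=cv2.cvtColor(c['pixels'],cv2.COLOR_RGB2HSV)
for v in (110,125,140,155,170,185,195):
    r=g[v,305:340]; m=np.where(r[:,1]<70)[0]; u=305+m.mean(); print(v,u,len(m),pt(c,u,v,.057).round(4),pt(c,u,v).round(4))
for u in (260,280,300):
    col=g[85:225,u,1]; m=np.where(col<60)[0]+85; a=m[m<115]; b=m[m>195]; print(u,a.mean(),b.mean(),pt(c,u,a.mean(),.053).round(4),pt(c,u,b.mean(),.053).round(4), pt(c,u,a.mean()).round(3))
for n,u,v in [('stud',219,98),('stud',226,211)]: print(n,pt(c,u,v,.052).round(4),pt(c,u,v).round(3))
```

```text
110 321.0 11 [ 0.574  -0.1721  0.057 ] [ 0.574  -0.1721  0.0569]
125 322.0 9 [ 0.571  -0.1864  0.057 ] [ 0.571  -0.1863  0.0588]
140 322.0 9 [ 0.567  -0.2008  0.057 ] [ 0.567  -0.2008  0.0576]
155 322.0 9 [ 0.5628 -0.2156  0.057 ] [ 0.5628 -0.2157  0.0567]
170 322.0 9 [ 0.5585 -0.2308  0.057 ] [ 0.5585 -0.2311  0.0557]
185 321.5 8 [ 0.5536 -0.2463  0.057 ] [ 0.5536 -0.2464  0.0564]
195 321.5 8 [ 0.5506 -0.2569  0.057 ] [ 0.5506 -0.257   0.0566]
260 104.0 205.5 [ 0.5165 -0.1497  0.053 ] [ 0.4822 -0.2509  0.053 ] [ 0.517 -0.15   0.054]
280 104.6 206.9 [ 0.5357 -0.1557  0.053 ] [ 0.5028 -0.2585  0.053 ] [ 0.536 -0.156  0.053]
300 100.0 209.5 [ 0.5564 -0.157   0.053 ] [ 0.5231 -0.2674  0.053 ] [ 0.556 -0.157  0.054]
stud [ 0.4786 -0.1328  0.052 ] [ 0.48  -0.133  0.057]
stud [ 0.4436 -0.2469  0.052 ] [ 0.446 -0.246  0.057]
```

```bash
python3 -c "
from h import *
goal(.553,-.249,.041,-.28)"
```

```text
t 1.45 tcp [ 0.5526 -0.2462  0.2116] yaw -0.2775 tilt [ 0.     0.004 -1.   ] F [0.87 0.36 0.31] w 0.0328
shift [0.0013 0.0032 0.1706] turn 0.0025
```

Request:
send_rows --rows '[[[0.001, 0.003, 0.04, 0, 0.35], [0.001, 0.003, 0.08, 0, 0.35], [0.001, 0.003, 0.12, 0, 0.35], [0.001, 0.003, 0.15, 0, 0.35], [0.001, 0.003, 0.1705, 0, 0.35]]]'

```text
time_s: 2.08
tool_pos: [0.5507, -0.2495, 0.0389]
orientation: [-3.107, 0.439, 0.006]
wrist_force: [0.0, 0.3, 0.7]
grip_width: 0.0328
```

Request:
send_rows --rows '[[[0, 0, 0, 0, 0.35]]]'

```text
time_s: 2.2
tool_pos: [0.5484, -0.2498, 0.0367]
orientation: [-3.105, 0.443, 0.014]
wrist_force: [-1.0, -0.4, 0.3]
grip_width: 0.0328
```

```bash
python3 -c "
from h import *
c=shot('wrist','wrist2')
goal(.553,-.249,.041,-.28)"
```

```text
t 2.25 tcp [ 0.5492 -0.2502  0.0379] yaw -0.2831 tilt [-0.006  0.005 -1.   ] F [ 0.03  0.45 -0.1 ] w 0.0328
shift [ 0.0033 -0.0023 -0.0031] turn -0.0031
```

View pics/wrist2.png

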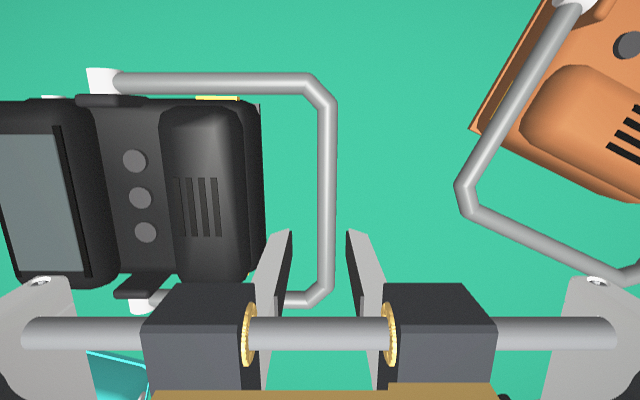

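Run:
```python
from h import *
c=load('wrist2')
print(proj(c,[(.562,-.2186,.052),(.553,-.249,.052),(.562-.0276*.48,-.2186-.0461,.052),(.5492,-.2502,.049)]).round(0))
for v in (120,180,240,260,275): 
    print(v,pt(c,327,v).round(4),pt(c,327,v,.057).round(4))
print(pt(c,327,77,.053),pt(c,300,83,.053),pt(c,300,299,.053))
```

```text
[[328. 200.]
 [327. 256.]
 [327. 283.]
 [321. 257.]]
120 [ 0.5724 -0.1798  0.0575] [ 0.5724 -0.1798  0.057 ]
180 [ 0.5646 -0.2073  0.057 ] [ 0.5646 -0.2073  0.057 ]
240 [ 0.5559 -0.2384  0.0558] [ 0.556  -0.2379  0.057 ]
260 [ 0.5528 -0.2492  0.0562] [ 0.5529 -0.2488  0.057 ]
275 [ 0.5504 -0.2575  0.0567] [ 0.5505 -0.2573  0.057 ]
[ 0.57767405 -0.16132275  0.053     ] [ 0.56490077 -0.16032976  0.053     ] [ 0.531253   -0.26980293  0.053     ]
```

Request:
send_rows --rows '[[[0.004, -0.001, -0.003, 0, 0.25], [0.004, -0.001, -0.003, 0, 0.1], [0.004, -0.001, -0.003, 0, 0], [0.004, -0.001, -0.003, 0, 0], [0.004, -0.001, -0.003, 0, 0]]]' --grip_force 10

```text
time_s: 2.88
tool_pos: [0.5536, -0.2506, 0.0412]
orientation: [-3.106, 0.443, 0.009]
wrist_force: [0.9, -0.9, 0.2]
grip_width: 0.0094
```

```bash
python3 -c "
from h import *
goal(.553,-.249,.041,-.28)"
```

```text
t 2.875 tcp [ 0.5536 -0.2506  0.0412] yaw -0.283 tilt [-0.005  0.005 -1.   ] F [ 0.85 -0.94  0.23] w 0.0094
shift [-0.0011 -0.0014  0.0002] turn -0.003
```

Request:
send_rows --rows '[[[-0.001, 0, -0.016, 0, 0], [-0.005, 0, -0.032, 0, 0], [-0.011, 0, -0.047, 0, 0], [-0.02, 0, -0.061, 0, 0], [-0.03, 0, -0.073, 0, 0]]]'

```text
time_s: 3.5
tool_pos: [0.5254, -0.2429, 0.1164]
orientation: [-3.108, 0.443, 0.004]
wrist_force: [0.9, -1.3, 0.2]
grip_width: 0.0095
```

```bash
python3 -c "
from h import *
goal(.553-.105*.961,-.2505+.105*.276,.144,-.28)
c=shot('wrist','wrist3')"
```

```text
t 3.5 tcp [ 0.5254 -0.2429  0.1164] yaw -0.2831 tilt [-0.002  0.003 -1.   ] F [ 0.93 -1.33  0.22] w 0.0095
shift [-0.0765 -0.0001 -0.0274] turn -0.0031
```

View pics/wrist3.png

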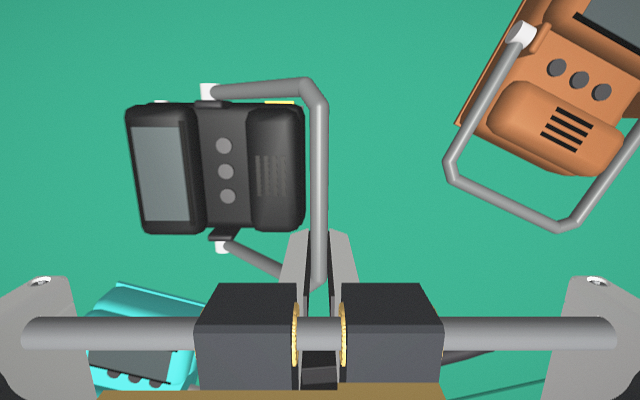

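Request:
send_rows --rows '[[[-0.014, 0, -0.01, 0, 0], [-0.028, 0, -0.018, 0, 0], [-0.043, 0, -0.0245, 0, 0], [-0.059, 0, -0.028, 0, 0], [-0.0755, 0, -0.029, 0, 0]]]'

```text
time_s: 4.18
tool_pos: [0.4523, -0.2215, 0.1493]
orientation: [-3.109, 0.443, -0.001]
wrist_force: [2.2, 1.4, 5.4]
grip_width: 0.0098
```

Request:
send_rows --rows '[[[0, 0, 0, 0, 0], [0, 0, 0, 0, 0]]]'

```text
time_s: 4.42
tool_pos: [0.4517, -0.2212, 0.1492]
orientation: [-3.108, 0.443, 0.0]
wrist_force: [0.3, 1.5, 3.5]
grip_width: 0.0099
```

```bash
python3 -c "
from h import *
goal(.553-.105*.961,-.2505+.105*.276,.144,-.28)
c=shot('wrist','wrist4');c=shot('scene','scene4')
a=cv2.imread('pics/scene4.png'); cv2.imwrite('pics/scene4b.png',cv2.resize(a[150:300,180:400],None,fx=3.6,fy=3.6,interpolation=cv2.INTER_CUBIC))"
```

```text
t 4.425 tcp [ 0.4517 -0.2212  0.1492] yaw -0.2831 tilt [ 0.     0.002 -1.   ] F [0.34 1.53 3.55] w 0.0099
shift [0.0004 0.0002 0.0052] turn -0.0031
```

View pics/wrist4.png

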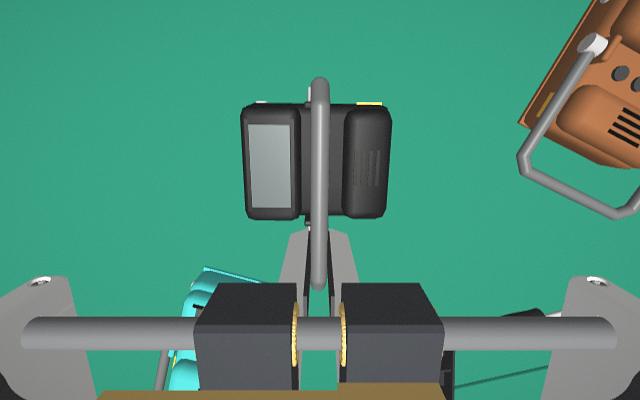

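View pics/scene4b.png

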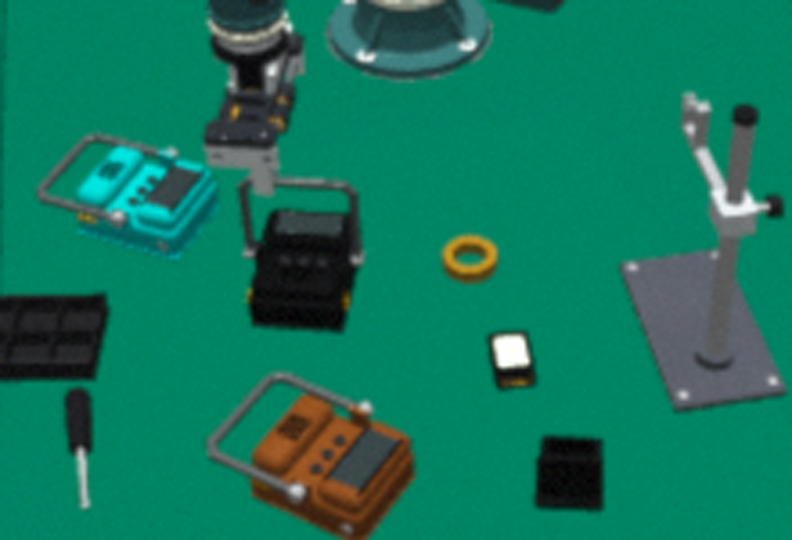

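Request:
send_rows --rows '[[[0, 0, 0.002, 0, 0], [0, 0, 0.004, 0, 0], [0, 0, 0.005, 0, 0]]]'

```text
time_s: 4.9
tool_pos: [0.4548, -0.2226, 0.1478]
orientation: [3.11, -0.442, 0.011]
wrist_force: [0.2, -0.3, 13.9]
grip_width: 0.0099
```

Request:
send_rows --rows '[[[0, 0, 0, 0, 0], [0, 0, 0, 0, 0]]]'

```text
time_s: 5.15
tool_pos: [0.4552, -0.2228, 0.1479]
orientation: [3.109, -0.442, 0.012]
wrist_force: [0.1, 0.6, 4.1]
grip_width: 0.0092
```

```bash
python3 -c "
from h import *
goal(.553-.105*.961,-.2505+.105*.276,.144,-.28)
c=shot('wrist','wrist5')
W=world(c)
for u,v in [(320,150),(320,200),(320,250),(270,170),(260,140),(260,210),(365,140),(365,205),(320,120)]: print(u,v,W[v,u].round(4), load('wrist4')['z_map'][v,u]-c['z_map'][v,u])
"
```

```text
t 5.15 tcp [ 0.4552 -0.2228  0.1479] yaw -0.2825 tilt [ 0.007 -0.002 -1.   ] F [0.08 0.57 4.13] w 0.0092
shift [-0.0033 -0.0004  0.0039] turn -0.0025
320 150 [ 0.4716 -0.1661  0.16  ] 0.000948593
320 200 [ 0.4644 -0.1912  0.1606] 0.0011809617
320 250 [ 0.4751 -0.1467  0.3192] 0.17597967
270 170 [ 0.4252 -0.1823  0.0624] 0.0006107688
260 140 [ 0.4253 -0.1568  0.0625] 0.0011705756
260 210 [ 0.4059 -0.2129  0.0624] 0.0029266477
365 140 [ 0.5067 -0.1805  0.0616] -0.0002529621
365 205 [ 0.4934 -0.2336  0.063 ] 0.000849396
320 120 [ 0.4757 -0.152   0.1593] 0.00082455575
```

Request:
send_rows --rows '[[[0, 0, 0, 0, 0], [0, 0, 0, 0, 0], [0, 0, -0.005, 0, 0], [0, 0, -0.012, 0, 0], [0, 0, -0.02, 0, 0]]]' --grip_force 60

```text
time_s: 5.82
tool_pos: [0.4544, -0.2226, 0.1672]
orientation: [3.11, -0.442, 0.008]
wrist_force: [-0.0, -0.5, -3.6]
grip_width: 0.0084
```

Request:
send_rows --rows '[[[0, 0, -0.01, 0, 0], [0, 0, -0.01, 0, 0]]]'

```text
time_s: 6.08
tool_pos: [0.4549, -0.2229, 0.1785]
orientation: [3.109, -0.442, 0.012]
wrist_force: [-0.2, 0.4, -4.3]
grip_width: 0.0085
```

```bash
python3 -c "
from h import *
goal(.45,-.22,.25,-.28)
c=shot('wrist','wrist6')
W=world(c)
for u,v in [(320,110),(320,150),(320,180),(320,200),(270,170),(260,140),(260,200),(365,140),(365,200)]: print(u,v,W[v,u].round(4))
"
```

```text
t 6.075 tcp [ 0.4549 -0.2229  0.1785] yaw -0.2826 tilt [ 0.007 -0.002 -1.   ] F [-0.16  0.44 -4.31] w 0.0085
shift [-0.005  -0.0014 -0.0715] turn -0.0026
320 110 [ 0.4767 -0.1476  0.1897]
320 150 [ 0.4713 -0.1665  0.1885]
320 180 [ 0.467  -0.1814  0.1891]
320 200 [ 0.4641 -0.1915  0.1903]
270 170 [ 0.4247 -0.1826  0.0916]
260 140 [ 0.4249 -0.157   0.0922]
260 200 [ 0.4086 -0.2046  0.093 ]
365 140 [ 0.5065 -0.1807  0.0918]
365 200 [ 0.4942 -0.2295  0.0931]
```

View pics/wrist6.png

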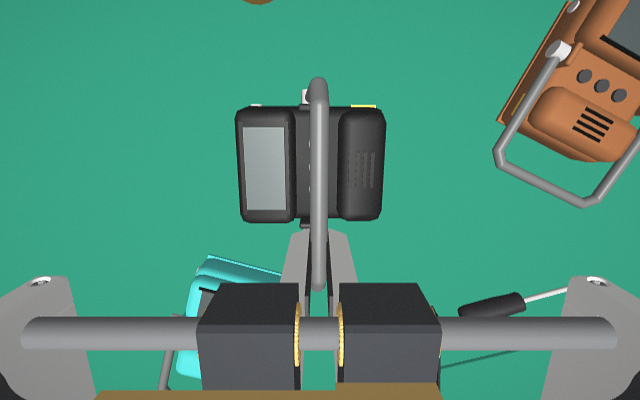

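Request:
send_rows --rows '[[[0, 0, -0.02, 0, 0], [0, 0, -0.04, 0, 0], [0, 0, -0.06, 0, 0], [0, 0, -0.08, 0, 0], [0, 0, -0.097, 0, 0]]]'

```text
time_s: 6.75
tool_pos: [0.4539, -0.2226, 0.2754]
orientation: [3.11, -0.442, 0.01]
wrist_force: [-0.2, -0.9, -3.3]
grip_width: 0.0087
```

```bash
python3 -c "
from h import *
goal(.42,.18,.275,0)
"
```

```text
t 6.75 tcp [ 0.4539 -0.2226  0.2754] yaw -0.2826 tilt [ 0.006 -0.001 -1.   ] F [-0.24 -0.87 -3.33] w 0.0087
shift [-0.1448 -0.3771 -0.0004] turn -0.2826
```

Request:
send_rows --rows '[[[-0.007, -0.019, 0, -0.014, 0], [-0.019, -0.05, 0, -0.035, 0], [-0.034, -0.09, 0, -0.07, 0], [-0.05, -0.13, 0, -0.1, 0], [-0.066, -0.17, 0, -0.13, 0]]]'

```text
time_s: 7.38
tool_pos: [0.4367, -0.0383, 0.2738]
orientation: [-3.133, 0.236, -0.007]
wrist_force: [-0.2, 0.5, -3.6]
grip_width: 0.0082
```

```bash
python3 -c "
from h import *
goal(.42,.18,.275,0)
"
```

```text
t 7.375 tcp [ 0.4367 -0.0383  0.2738] yaw -0.1505 tilt [ 0.004 -0.    -1.   ] F [-0.15  0.49 -3.57] w 0.0082
shift [-0.0492 -0.2134 -0.0013] turn -0.1505
```

Request:
send_rows --rows '[[[-0.01, -0.045, 0, -0.03, 0], [-0.02, -0.09, 0, -0.07, 0], [-0.032, -0.135, -0.001, -0.1, 0], [-0.041, -0.175, -0.001, -0.13, 0], [-0.047, -0.203, -0.001, -0.15, 0]]]'

```text
time_s: 8.0
tool_pos: [0.4186, 0.172, 0.2736]
orientation: [-3.141, -0.006, -0.003]
wrist_force: [0.8, -0.4, -3.6]
grip_width: 0.0084
```

Request:
send_rows --rows '[[[0, 0, 0, 0, 0], [0, 0, 0, 0, 0]]]'

```text
time_s: 8.25
tool_pos: [0.4177, 0.1718, 0.2728]
orientation: [3.141, 0.006, 0.0]
wrist_force: [-0.3, -0.5, -4.4]
grip_width: 0.0084
```

```bash
python3 -c "
from h import *
c=shot('wrist','wrist7');c=shot('top','top7');c=shot('scene','scene7')
goal(.42,.18,.275,0)
a=cv2.imread('pics/top7.png'); b=cv2.imread('pics/scene7.png')
cv2.imwrite('pics/m7.png',np.vstack([cv2.resize(a[140:240,190:330],None,fx=3,fy=3,interpolation=cv2.INTER_CUBIC),cv2.resize(b[150:250,310:450],None,fx=3,fy=3,interpolation=cv2.INTER_CUBIC)]))
"
```

```text
t 8.4 tcp [0.4186 0.1712 0.2735] yaw 0.002 tilt [ 0.002 -0.    -1.   ] F [-0.87  0.78 -3.63] w 0.0082
shift [ 0.0014 -0.0088 -0.0015] turn 0.002
```

View pics/wrist7.png

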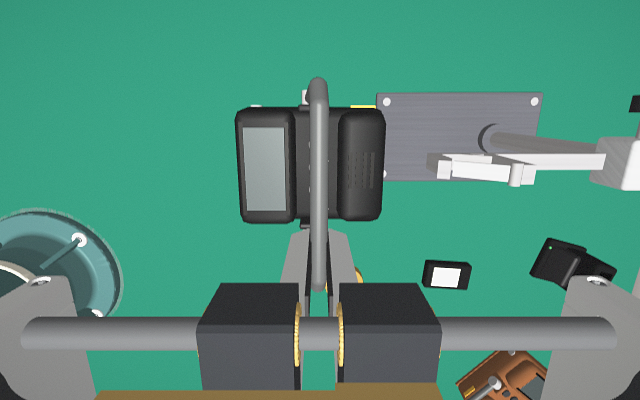

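View pics/m7.png

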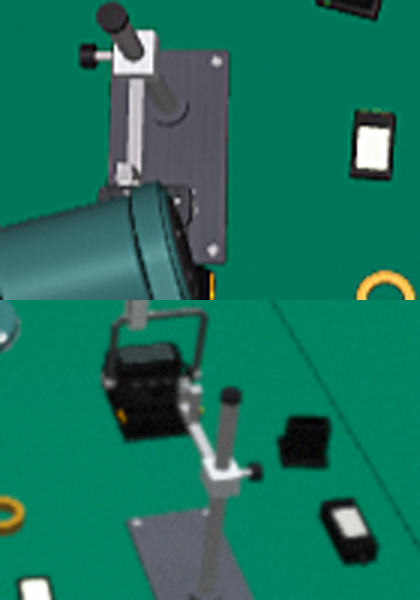

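Run:
```python
from h import *
c=load('wrist7');W=world(c)
for u,v in [(387,101),(534,101),(385,174),(400,94),(540,94),(400,181)]: print('plate',u,v,pt(c,u,v,.01).round(4),pt(c,u,v).round(4))
a=cv2.imread('pics/wrist7.png'); cv2.imwrite('pics/w7z.png',cv2.resize(a[120:220,370:530],None,fx=5,fy=5,interpolation=cv2.INTER_CUBIC))
# bar line & ends
m=(np.abs(W[...,2]-.285)<.012); m[:,:300]=0;m[:,345:]=0
for v in range(72,285,15):
    u=np.where(m[v])[0]
    if len(u): print(v,u.min(),u.max(),W[v,int(u.mean())].round(4))
# hook band
H=(W[...,2]>.19)&(W[...,0]>.48)&(W[...,1]>.18)
n=0
ys,xs=np.where(H)
for k in range(0,len(ys),len(ys)//60): print(xs[k],ys[k],W[ys[k],xs[k]].round(4))
```

```text
plate 387 101 [0.5071 0.2616 0.01  ] [0.5066 0.2616 0.0124]
plate 534 101 [0.7011 0.2626 0.01  ] [0.6997 0.2625 0.0122]
plate 385 174 [0.5106 0.1637 0.01  ] [0.5103 0.1639 0.0113]
plate 400 94 [0.5236 0.2705 0.01  ] [0.5234 0.2704 0.0111]
plate 540 94 [0.7073 0.2714 0.01  ] [0.7076 0.2714 0.0095]
plate 400 181 [0.5324 0.1537 0.01  ] [0.5326 0.1536 0.0095]
87 313 324 [0.4163 0.2617 0.2749]
102 309 328 [0.4163 0.2542 0.2826]
117 310 328 [0.4169 0.2471 0.2832]
132 310 328 [0.4169 0.2398 0.2825]
147 310 328 [0.4169 0.2323 0.2827]
162 310 328 [0.417  0.2245 0.2818]
177 310 327 [0.4165 0.2167 0.2826]
192 310 327 [0.4165 0.2087 0.2829]
207 310 327 [0.4166 0.2002 0.2826]
222 310 327 [0.4166 0.1923 0.2844]
237 300 344 [0.4188 0.1835 0.284 ]
252 301 343 [0.4183 0.1746 0.2841]
267 311 326 [0.4167 0.1653 0.284 ]
282 311 326 [0.4168 0.1563 0.2849]
636 95 [0.6413 0.2616 0.2101]
626 137 [0.6501 0.2316 0.2019]
605 143 [0.6327 0.2273 0.2048]
617 148 [0.632  0.2249 0.2161]
455 153 [0.5224 0.2187 0.2005]
473 154 [0.5332 0.2189 0.2071]
491 155 [0.544  0.2189 0.2122]
508 156 [0.5596 0.2176 0.2074]
525 15
[... 936 characters left out ...]
899 0.2064 0.3816]
630 315 [0.4891 0.2052 0.381 ]
634 318 [0.4887 0.2053 0.3824]
591 322 [0.4838 0.2008 0.3778]
624 325 [0.4897 0.2016 0.38  ]
602 329 [0.4872 0.1987 0.3777]
584 333 [0.4816 0.1986 0.3791]
635 336 [0.4894 0.2011 0.3831]
627 340 [0.4896 0.1988 0.3817]
614 344 [0.489  0.196  0.3797]
593 348 [0.4849 0.1941 0.379 ]
607 351 [0.4894 0.1927 0.3783]
591 354 [0.4896 0.1883 0.3745]
583 357 [0.49   0.1853 0.3723]
586 360 [0.4887 0.1864 0.3745]
600 363 [0.4909 0.1869 0.3762]
619 366 [0.4897 0.1912 0.3816]
581 370 [0.4891 0.1821 0.3736]
626 373 [0.4896 0.1911 0.3836]
629 377 [0.4898 0.1906 0.3843]
620 382 [0.4888 0.1886 0.3837]
610 388 [0.4886 0.1852 0.3822]
604 397 [0.4901 0.1801 0.3802]
```

View pics/w7z.png

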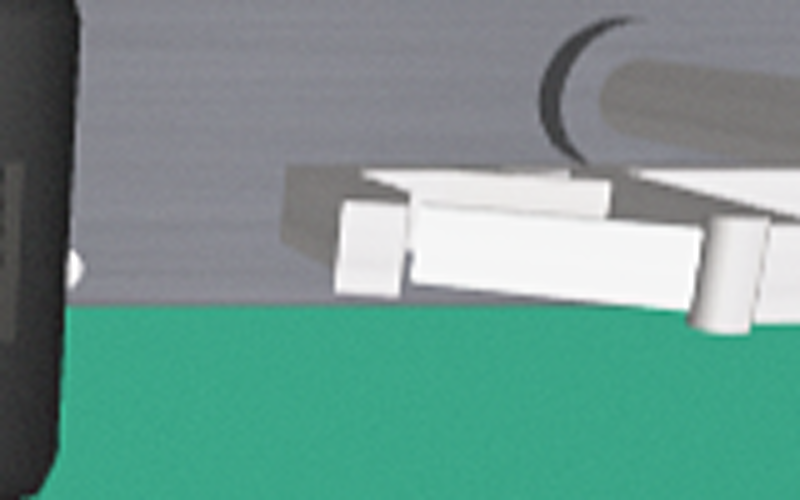

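Run:
```python
from h import *
c=load('wrist7')
z=lambda u,v:(370+u/5-.4,120+v/5-.4)
for n,u,v,h in [('nose l',340,245,.239),('nose r',405,250,.239),('nose topl',343,203,.239),('nose botl',336,292,.239),('leaf start',412,240,.242),('br l',700,275,.255),('br r',762,275,.257),('br mid hi',738,218,.257),('br mid lo',722,330,.257)]:
    a,b=z(u,v); print(n,round(a,1),round(b,1),pt(c,a,b,h).round(4),pt(c,a,b).round(4))
c=load('top0')
f=lambda u,v:(200+u/3.6-.3,130+v/3.6-.3)
a=cv2.imread('pics/top0.png'); cv2.imwrite('pics/t0z.png',cv2.resize(a[188:225,215:255],None,fx=15,fy=15,interpolation=cv2.INTER_CUBIC))
```

```text
nose l 437.6 168.6 [0.4954 0.2135 0.239 ] [0.4963 0.213  0.2367]
nose r 450.6 169.6 [0.5041 0.2128 0.239 ] [0.6022 0.1703 0.0094]
nose topl 438.2 160.2 [0.4952 0.219  0.239 ] [0.5008 0.2168 0.2244]
nose botl 436.8 178.0 [0.4956 0.2071 0.239 ] [0.4964 0.2067 0.2368]
leaf start 452.0 167.6 [0.5035 0.2147 0.242 ] [0.5182 0.2086 0.208 ]
br l 509.6 174.6 [0.5337 0.2129 0.255 ] [0.534  0.2128 0.2545]
br r 522.0 174.6 [0.54   0.2133 0.257 ] [0.5409 0.213  0.2556]
br mid hi 517.2 163.2 [0.5358 0.2203 0.257 ] [0.5382 0.2196 0.2532]
br mid lo 514.0 185.6 [0.5363 0.2065 0.257 ] [0.5364 0.2065 0.257 ]
```

View pics/t0z.png

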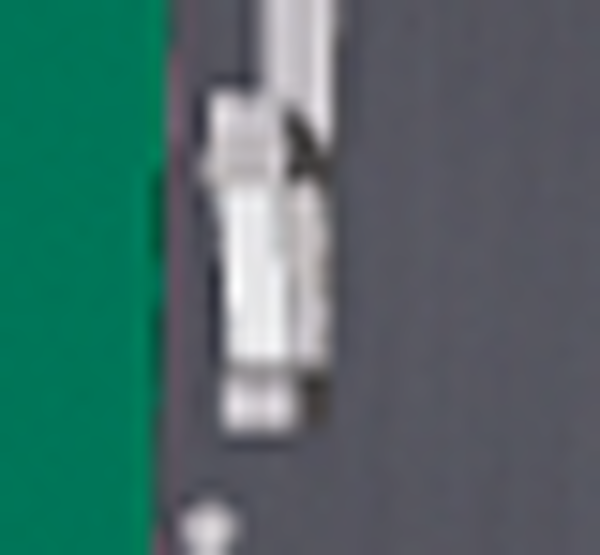

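Run:
```python
from h import *
c=load('top0')
for n,col,r,h in [('nose near',258,435,.239),('nose far',258,375,.239),('leaf near',260,360,.240),('br near',245,185,.257),('br far',245,95,.257),('br far',245,95,.25)]:
    print(n,pt(c,215+col/15-.5,188+r/15-.5,h).round(4))
# rough hook profile from both depth maps
for f in ('top0','wrist7'):
    W=world(load(f)); m=(W[...,0]>.485)&(W[...,0]<.56)&(abs(W[...,1]-.2128)<.007)&(W[...,2]>.195)&(W[...,2]<.3)
    P=W[m]
    for x in np.arange(.488,.56,.003):
        q=P[abs(P[:,0]-x)<.0015]
        if len(q): print(f,round(x,3),len(q),np.percentile(q[:,2],[0,50,100]).round(4))
```

```text
nose near [0.4953 0.213  0.239 ]
nose far [0.5054 0.2134 0.239 ]
leaf near [0.5079 0.2129 0.24  ]
br near [0.5348 0.2135 0.257 ]
br far [0.55  0.214 0.257]
br far [0.5513 0.2153 0.25  ]
top0 0.5 8 [0.2356 0.2383 0.2418]
top0 0.503 8 [0.2071 0.2384 0.241 ]
top0 0.506 9 [0.2118 0.2351 0.2383]
top0 0.509 7 [0.2069 0.2343 0.2389]
top0 0.512 6 [0.2105 0.2358 0.2376]
top0 0.515 8 [0.2051 0.2374 0.2422]
top0 0.518 10 [0.2072 0.2392 0.2429]
top0 0.521 7 [0.2095 0.2403 0.2436]
top0 0.524 9 [0.201  0.2439 0.2495]
top0 0.527 10 [0.2081 0.2462 0.2543]
top0 0.53 8 [0.2084 0.2311 0.2542]
top0 0.533 9 [0.2096 0.214  0.2541]
top0 0.536 11 [0.2111 0.2524 0.2613]
top0 0.539 8 [0.2143 0.2542 0.2579]
top0 0.542 11 [0.2125 0.2509 0.2589]
top0 0.545 9 [0.2153 0.2528 0.257 ]
top0 0.548 10 [0.2156 0.2519 0.2609]
top0 0.551 5 [0.2133 0.2548 0.2561]
top0 0.557 4 [0.2055 0.2082 0.2102]
top0 0.56 2 [0.2064 0.2111 0.2159]
wrist7 0.497 78 [0.2344 0.237  0.2389]
wrist7 0.5 297 [0.1986 0.2188 0.2403]
wrist7 0.503 104 [0.1997 0.2387 0.2408]
wrist7 0.506 43 [0.2003 0.2262 0.237 ]
wrist7 0.509 112 [0.1994 0.2354 0.2385]
wrist7 0.512 99 [0.2001 0.2376 0.2405]
wrist7 0.515 117 [0.1995 0.2395 0.2428]
wrist7 0.518 145 [0.2002 0.2414 0.2442]
wrist7 0.521 128 [0.1988 0.2433 0.2459]
wrist7 0.524 148 [0.2006 0.2451 0.248 ]
wrist7 0.527 152 [0.2007 0.2474 0.251 ]
wrist7 0.53 154 [0.1993 0.2493 0.2529]
wrist7 0.533 177 [0.2006 0.2514 0.2559]
wrist7 0.536 236 [0.1999 0.2551 0.2584]
wrist7 0.539 153 [0.1993 0.2557 0.2581]
wrist7 0.542 234 [0.2005 0.2367 0.2569]
wrist7 0.545 143 [0.2007 0.2549 0.2568]
wrist7 0.548 123 [0.2    0.2546 0.2571]
wrist7 0.551 12 [0.201  0.2068 0.2539]
wrist7 0.554 12 [0.2009 0.2069 0.2081]
wrist7 0.557 18 [0.2003 0.2071 0.2083]
wrist7 0.56 7 [0.2009 0.2073 0.2079]
```

Run:
```python
from h import *
c=load('wrist7');W=world(c)
for u in (255,270,360,370):
    z=W[150,u,2]; col=W[95:235,u]; m=abs(col[:,2]-z)<.01; q=col[m]; print(u,z.round(4),q[:,1].min().round(4),q[:,1].max().round(4),((q[:,1].min()+q[:,1].max())/2).round(4), W[165,u].round(4))
goal(.470,.180,.265,0)
```

```text
255 0.1862 0.1514 0.2507 0.201 [0.3643 0.2061 0.1861]
270 0.1864 0.1514 0.2508 0.2011 [0.3767 0.2061 0.1858]
360 0.1855 0.1564 0.2488 0.2026 [0.4514 0.2064 0.1851]
370 0.1854 0.1563 0.2488 0.2025 [0.4596 0.2065 0.1857]
t 8.4 tcp [0.4186 0.1712 0.2735] yaw 0.002 tilt [ 0.002 -0.    -1.   ] F [-0.87  0.78 -3.63] w 0.0082
shift [ 0.0514 -0.0087  0.0085] turn 0.002
```

Request:
send_rows --rows '[[[0.01, -0.004, 0.002, 0, 0], [0.025, -0.01, 0.005, 0, 0], [0.04, -0.0105, 0.008, 0, 0], [0.05, -0.0105, 0.009, 0, 0], [0.055, -0.0105, 0.009, 0, 0]]]'

```text
time_s: 9.02
tool_pos: [0.4743, 0.1817, 0.2639]
orientation: [3.141, 0.002, 0.001]
wrist_force: [-0.5, 0.1, -3.6]
grip_width: 0.0082
```

Request:
send_rows --rows '[[[0, 0, 0, 0, 0], [0, 0, 0, 0, 0]]]'

```text
time_s: 9.28
tool_pos: [0.4741, 0.1816, 0.2641]
orientation: [3.141, 0.002, 0.001]
wrist_force: [-0.2, 0.4, -4.3]
grip_width: 0.0083
```

```bash
python3 -c "
from h import *
c=shot('wrist','wrist8');
goal(.516,.182,.265,0)
W=world(c)
for v in (120,150,180,200): print(W[v,318].round(4))
"
```

```text
t 9.325 tcp [0.474  0.1817 0.2642] yaw 0.0017 tilt [ 0. -0. -1.] F [ 0.33  0.67 -3.98] w 0.008
shift [ 0.042  -0.0003 -0.0008] turn 0.0017
[0.473  0.2555 0.2743]
[0.473  0.2406 0.2738]
[0.473  0.2251 0.2747]
[0.473  0.2142 0.2745]
```

View pics/wrist8.png

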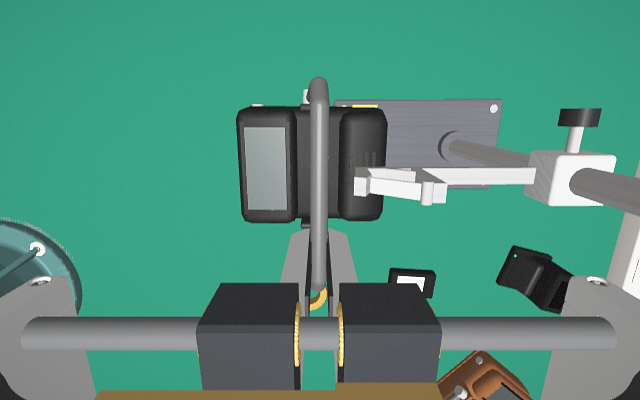

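Run:
```python
from h import *
a=cv2.imread('pics/wrist8.png'); cv2.imwrite('pics/w8z.png',cv2.resize(a[145:225,300:460],None,fx=5,fy=5,interpolation=cv2.INTER_CUBIC))
c=load('wrist8'); W=world(c); m=(W[...,0]>.485)&(W[...,0]<.56)&(abs(W[...,1]-.2128)<.005)&(W[...,2]>.195)&(W[...,2]<.262)
P=W[m]
for x in np.arange(.490,.56,.002):
        q=P[abs(P[:,0]-x)<.001]
        if len(q): print(round(x,3),len(q),np.percentile(q[:,2],[50,95]).round(4))
H=W[(W[...,0]>.5)&(W[...,0]<.53)&(W[...,2]>.225)&(W[...,2]<.255)]; print('hook y',np.percentile(H[:,1],[1,99]))
```

```text
0.496 23 [0.2368 0.2376]
0.498 49 [0.2375 0.2385]
0.5 62 [0.2382 0.2397]
0.502 54 [0.2389 0.2399]
0.504 37 [0.2383 0.24  ]
0.506 26 [0.2338 0.2358]
0.508 63 [0.235  0.2365]
0.51 54 [0.2364 0.2377]
0.512 69 [0.2373 0.2389]
0.514 75 [0.2388 0.24  ]
0.516 84 [0.2401 0.2417]
0.518 77 [0.2412 0.2433]
0.52 83 [0.2427 0.2444]
0.522 80 [0.2439 0.2455]
0.524 85 [0.2452 0.2467]
0.526 89 [0.2466 0.2482]
0.528 96 [0.2479 0.2494]
0.53 94 [0.2492 0.251 ]
0.532 93 [0.2505 0.2522]
0.534 118 [0.2524 0.2557]
0.536 98 [0.2555 0.2574]
0.538 81 [0.2561 0.2574]
0.54 110 [0.2299 0.2567]
0.542 74 [0.2551 0.2563]
0.544 55 [0.2552 0.2561]
0.546 53 [0.2551 0.2563]
0.548 52 [0.2553 0.2561]
0.55 1 [0.2547 0.2547]
0.552 4 [0.2071 0.2081]
0.554 4 [0.2072 0.2074]
0.556 12 [0.2069 0.2077]
0.558 15 [0.207  0.2083]
0.56 9 [0.2073 0.2082]
hook y [0.20723983 0.21873095]
```

View pics/w8z.png

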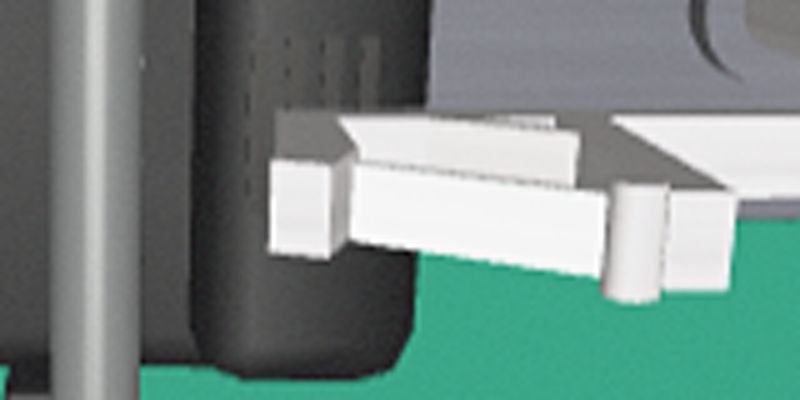

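Request:
send_rows --rows '[[[0.01, 0, 0, 0, 0], [0.022, 0, 0, 0, 0], [0.033, 0, 0, 0, 0], [0.04, 0, 0.003, 0, 0], [0.0425, 0, 0.006, 0, 0]]]'

```text
time_s: 9.95
tool_pos: [0.517, 0.1817, 0.2575]
orientation: [3.141, 0.002, -0.001]
wrist_force: [-0.3, 0.5, -4.1]
grip_width: 0.0084
```

Request:
send_rows --rows '[[[0, 0, 0, 0, 0], [0, 0, 0, 0, 0]]]'

```text
time_s: 10.2
tool_pos: [0.5168, 0.1816, 0.2574]
orientation: [3.141, 0.002, -0.001]
wrist_force: [0.6, 0.5, -3.8]
grip_width: 0.0082
```

```bash
python3 -c "
from h import *
c=shot('wrist','wrist9');
goal(.5165,.182,.249,0)
W=world(c)
for v in (120,150,180,200): print(W[v,318].round(4))
"
```

```text
t 10.25 tcp [0.5168 0.1817 0.2576] yaw 0.0015 tilt [-0.    -0.001 -1.   ] F [ 0.22 -0.64 -4.24] w 0.0083
shift [-0.0003 -0.0003  0.0086] turn 0.0015
[0.5157 0.2555 0.2674]
[0.5157 0.2406 0.2669]
[0.5157 0.2252 0.2683]
[0.5157 0.2141 0.2675]
```

View pics/wrist9.png

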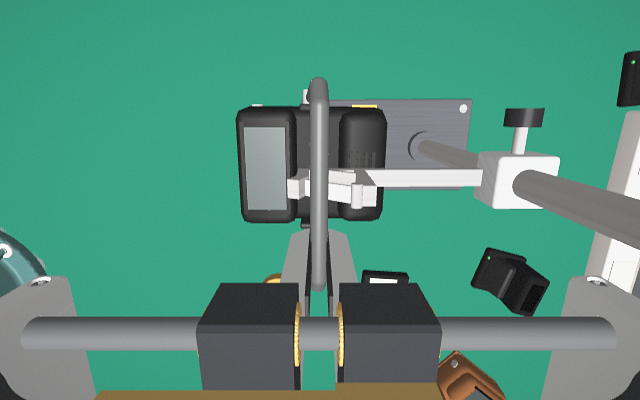

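Request:
send_rows --rows '[[[0, 0, 0.003, 0, 0], [0, 0, 0.006, 0, 0], [0, 0, 0.008, 0, 0], [0, 0, 0.008, 0, 0]]]'

```text
time_s: 10.75
tool_pos: [0.5167, 0.1816, 0.2493]
orientation: [3.141, 0.002, -0.002]
wrist_force: [0.5, 0.2, -3.5]
grip_width: 0.0085
```

Request:
send_rows --rows '[[[0, 0, 0.0015, 0, 0], [0, 0, 0.003, 0, 0], [0, 0, 0.003, 0, 0]]]'

```text
time_s: 11.12
tool_pos: [0.5166, 0.1816, 0.246]
orientation: [3.141, 0.002, -0.002]
wrist_force: [0.3, -0.1, -3.9]
grip_width: 0.008
```

Request:
send_rows --rows '[[[0, 0, 0.0015, 0, 0], [0, 0, 0.003, 0, 0], [0, 0, 0.003, 0, 0]]]'

```text
time_s: 11.5
tool_pos: [0.5165, 0.1816, 0.2428]
orientation: [3.141, 0.002, -0.003]
wrist_force: [0.4, 0.4, -5.0]
grip_width: 0.0081
```

Request:
send_rows --rows '[[[0, 0, 0.001, 0, 0], [0, 0, 0.002, 0, 0], [0, 0, 0.002, 0, 0]]]'

```text
time_s: 11.88
tool_pos: [0.5164, 0.1816, 0.2407]
orientation: [3.141, 0.002, -0.003]
wrist_force: [1.0, -0.3, -3.2]
grip_width: 0.0084
```

Request:
send_rows --rows '[[[0, 0, 0.001, 0, 0], [0, 0, 0.002, 0, 0], [0, 0, 0.002, 0, 0]]]'

```text
time_s: 12.25
tool_pos: [0.5165, 0.1816, 0.2391]
orientation: [3.141, 0.002, -0.002]
wrist_force: [-0.9, -0.6, -3.2]
grip_width: 0.0084
```

Request:
send_rows --rows '[[[0, 0, 0.001, 0, 0], [0, 0, 0.002, 0, 0], [0, 0, 0.002, 0, 0]]]'

```text
time_s: 12.62
tool_pos: [0.5165, 0.1817, 0.2373]
orientation: [3.141, 0.003, -0.002]
wrist_force: [-0.6, -0.6, 0.3]
grip_width: 0.0083
```

Request:
send_rows --rows '[[[0, 0, 0.001, 0, 0], [0, 0, 0.001, 0, 0]]]'

```text
time_s: 12.88
tool_pos: [0.5165, 0.1817, 0.2364]
orientation: [3.141, 0.003, -0.002]
wrist_force: [-1.7, -0.4, 0.4]
grip_width: 0.0084
```

Request:
send_rows --rows '[[[0, 0, 0.001, 0, 0], [0, 0, 0.001, 0, 0]]]'

```text
time_s: 13.12
tool_pos: [0.5164, 0.1818, 0.2355]
orientation: [3.141, 0.003, -0.002]
wrist_force: [-0.7, -0.0, 0.8]
grip_width: 0.0086
```

```bash
python3 -c "
from h import *
c=shot('wrist','wrist10');
goal(.5165,.182,.249,0)
W=world(c)
for v in (120,150,170,180,200): print(W[v,318].round(4))
a=cv2.imread('pics/wrist10.png'); cv2.imwrite('pics/w10z.png',cv2.resize(a[75:235,230:390],None,fx=3.5,fy=3.5,interpolation=cv2.INTER_CUBIC))
"
```

```text
t 13.175 tcp [0.5164 0.1818 0.2355] yaw 0.0018 tilt [-0.001 -0.    -1.   ] F [-1.44  0.12  0.71] w 0.0084
shift [ 0.0001 -0.0002 -0.0135] turn 0.0018
[0.5153 0.2557 0.247 ]
[0.5153 0.241  0.2475]
[0.5153 0.2307 0.2467]
[0.5153 0.2256 0.2476]
[0.5153 0.2149 0.2478]
```

View pics/w10z.png

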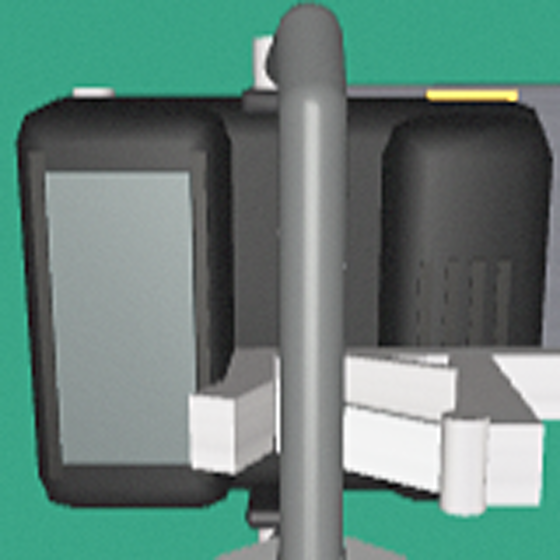

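Request:
send_rows --rows '[[[0, 0, 0.001, 0, 0], [0, 0, 0.0015, 0, 0]]]'

```text
time_s: 13.42
tool_pos: [0.5164, 0.1819, 0.2341]
orientation: [3.141, 0.003, -0.002]
wrist_force: [-1.5, 0.3, 1.2]
grip_width: 0.0086
```

Request:
send_rows --rows '[[[0, 0, 0.001, 0, 0], [0, 0, 0.0015, 0, 0]]]'

```text
time_s: 13.68
tool_pos: [0.5163, 0.1819, 0.2326]
orientation: [-3.142, -0.003, 0.002]
wrist_force: [-2.8, 0.1, 2.1]
grip_width: 0.0084
```

Request:
send_rows --rows '[[[0, 0, 0.001, 0, 0], [0, 0, 0.0015, 0, 0]]]'

```text
time_s: 13.92
tool_pos: [0.5161, 0.182, 0.2312]
orientation: [-3.141, -0.003, 0.002]
wrist_force: [-1.5, -0.1, 1.4]
grip_width: 0.0082
```

Request:
send_rows --rows '[[[0, 0, 0.001, 0, 0], [0, 0, 0.0015, 0, 0]]]'

```text
time_s: 14.18
tool_pos: [0.516, 0.182, 0.2296]
orientation: [-3.141, -0.003, 0.003]
wrist_force: [-2.5, 0.5, 2.4]
grip_width: 0.0085
```

Request:
send_rows --rows '[[[0, 0, 0.001, 0, 0], [0, 0, 0.0015, 0, 0]]]'

```text
time_s: 14.42
tool_pos: [0.5159, 0.182, 0.2281]
orientation: [-3.141, -0.003, 0.003]
wrist_force: [-2.8, -0.1, 2.5]
grip_width: 0.0085
```

```bash
python3 -c "
from h import *
c=shot('wrist','wrist11');
goal(.5165,.182,.249,0)
W=world(c)
for v in (100,120,150,170,180,200,220): print(W[v,318].round(4))
a=cv2.imread('pics/wrist11.png'); cv2.imwrite('pics/w11z.png',cv2.resize(a[75:235,230:390],None,fx=3.5,fy=3.5,interpolation=cv2.INTER_CUBIC))
"
```

```text
t 14.475 tcp [0.5159 0.182  0.228 ] yaw 0.0022 tilt [-0.002  0.    -1.   ] F [-3.53 -0.66  1.6 ] w 0.0084
shift [ 0.0006 -0.     -0.021 ] turn 0.0022
[0.5147 0.2653 0.2403]
[0.5147 0.2559 0.2411]
[0.5147 0.2412 0.24  ]
[0.5148 0.2309 0.2397]
[0.5148 0.2258 0.2402]
[0.5148 0.2151 0.2403]
[0.5148 0.204  0.2407]
```

View pics/w11z.png

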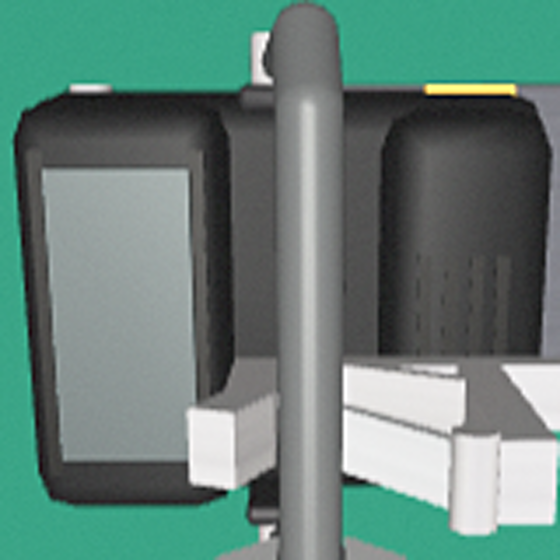

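Request:
send_rows --rows '[[[0, 0, 0.001, 0, 0], [0, 0, 0.002, 0, 0]]]'

```text
time_s: 14.72
tool_pos: [0.5157, 0.182, 0.2259]
orientation: [-3.141, -0.004, 0.004]
wrist_force: [-2.7, 0.1, 2.7]
grip_width: 0.0085
```

Request:
send_rows --rows '[[[0, 0, 0.001, 0, 0], [0, 0, 0.002, 0, 0]]]'

```text
time_s: 14.98
tool_pos: [0.5156, 0.182, 0.2238]
orientation: [-3.141, -0.004, 0.004]
wrist_force: [-3.3, 0.8, 2.3]
grip_width: 0.008
```

Request:
send_rows --rows '[[[0, 0, 0.001, 0, 0], [0, 0, 0.002, 0, 0]]]'

```text
time_s: 15.22
tool_pos: [0.5154, 0.1821, 0.2217]
orientation: [-3.141, -0.004, 0.005]
wrist_force: [-3.7, -0.1, 3.9]
grip_width: 0.0084
```

Request:
send_rows --rows '[[[0, 0, 0.001, 0, 0], [0, 0, 0.0015, 0, 0]]]'

```text
time_s: 15.48
tool_pos: [0.5153, 0.182, 0.22]
orientation: [-3.141, -0.004, 0.006]
wrist_force: [-2.6, -0.3, 2.4]
grip_width: 0.0084
```

Request:
send_rows --rows '[[[0, 0, 0.001, 0, 0], [0, 0, 0.0015, 0, 0]]]'

```text
time_s: 15.72
tool_pos: [0.515, 0.182, 0.2182]
orientation: [3.142, 0.004, -0.007]
wrist_force: [-4.0, -0.2, 1.1]
grip_width: 0.0081
```

Request:
send_rows --rows '[[[0, 0, 0.001, 0, 0], [0, 0, 0.0015, 0, 0]]]'

```text
time_s: 15.98
tool_pos: [0.515, 0.182, 0.216]
orientation: [3.141, 0.004, -0.008]
wrist_force: [-4.3, 0.3, -0.3]
grip_width: 0.0084
```

Request:
send_rows --rows '[[[0, 0, 0.001, 0, 0], [0, 0, 0.0015, 0, 0]]]'

```text
time_s: 16.23
tool_pos: [0.5155, 0.1816, 0.2132]
orientation: [3.14, 0.003, -0.007]
wrist_force: [-0.5, 0.1, -3.9]
grip_width: 0.0086
```

Request:
send_rows --rows '[[[0, 0, 0.001, 0, 0], [0, 0, 0.0015, 0, 0]]]'

```text
time_s: 16.48
tool_pos: [0.5157, 0.1814, 0.211]
orientation: [3.14, 0.002, -0.008]
wrist_force: [-0.8, 0.2, -4.5]
grip_width: 0.0083
```

```bash
python3 -c "
from h import *
c=shot('wrist','wrist12');
goal(.5165,.182,.249,0)
W=world(c)
for v in (100,120,150,170,180,200,220): print(W[v,318].round(4))
a=cv2.imread('pics/wrist12.png'); cv2.imwrite('pics/w12z.png',cv2.resize(a[75:235,230:390],None,fx=3.5,fy=3.5,interpolation=cv2.INTER_CUBIC))
"
```

```text
t 16.525 tcp [0.5156 0.1814 0.2111] yaw 0.0016 tilt [-0.005 -0.002 -1.   ] F [-0.42  0.03 -3.08] w 0.0082
shift [ 0.0007 -0.0005 -0.0379] turn 0.0016
[0.5145 0.2648 0.22  ]
[0.5145 0.2552 0.221 ]
[0.5146 0.2404 0.2212]
[0.5146 0.23   0.2209]
[0.5146 0.2249 0.2216]
[0.5146 0.214  0.2216]
[0.5147 0.2093 0.24  ]
```

View pics/w12z.png

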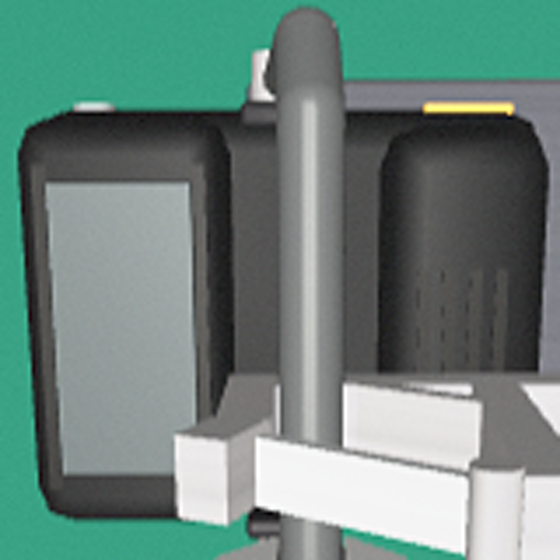

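Request:
send_rows --rows '[[[0, 0, 0.001, 0, 0], [0, 0, 0.0015, 0, 0]]]'

```text
time_s: 16.77
tool_pos: [0.5156, 0.1814, 0.2095]
orientation: [3.14, 0.002, -0.008]
wrist_force: [-0.5, -0.4, -3.9]
grip_width: 0.0086
```

Request:
send_rows --rows '[[[0, 0, 0.001, 0, 0], [0, 0, 0.0015, 0, 0]]]'

```text
time_s: 17.02
tool_pos: [0.5156, 0.1814, 0.2079]
orientation: [3.14, 0.003, -0.008]
wrist_force: [0.1, -0.4, -4.2]
grip_width: 0.0086
```

Request:
send_rows --rows '[[[0, 0, 0.001, 0, 0], [0, 0, 0.001, 0, 0]]]'

```text
time_s: 17.27
tool_pos: [0.5155, 0.1814, 0.2068]
orientation: [3.14, 0.002, -0.008]
wrist_force: [-0.8, -0.6, -3.2]
grip_width: 0.0082
```

Request:
send_rows --rows '[[[0, 0, 0.001, 0, 0], [0, 0, 0.001, 0, 0]]]'

```text
time_s: 17.52
tool_pos: [0.5156, 0.1814, 0.206]
orientation: [3.14, 0.002, -0.008]
wrist_force: [0.3, -1.4, -2.2]
grip_width: 0.0082
```

Request:
send_rows --rows '[[[0, 0, 0.001, 0, 0], [0, 0, 0.001, 0, 0]]]'

```text
time_s: 17.77
tool_pos: [0.5156, 0.1813, 0.2056]
orientation: [3.14, 0.002, -0.007]
wrist_force: [-1.4, 0.4, -1.2]
grip_width: 0.0085
```

Request:
send_rows --rows '[[[0, 0, 0.0005, 0, 0], [0, 0, 0.001, 0, 0]]]'

```text
time_s: 18.02
tool_pos: [0.5157, 0.1813, 0.2052]
orientation: [3.14, 0.002, -0.006]
wrist_force: [-2.0, -1.2, 1.6]
grip_width: 0.0084
```

Request:
send_rows --rows '[[[0, 0, 0.0005, 0, 0], [0, 0, 0.0005, 0, 0], [0, 0, 0.0005, 0, 0]]]'

```text
time_s: 18.4
tool_pos: [0.5157, 0.1813, 0.205]
orientation: [3.14, 0.003, -0.005]
wrist_force: [-1.5, -0.7, 2.7]
grip_width: 0.0085
```

```bash
python3 -c "
from h import *
c=shot('wrist','wrist13');
goal(.5165,.182,.249,0)
W=world(c)
for v in (100,120,150,170,180,200,220,250): print(W[v,318].round(4))
a=cv2.imread('pics/wrist13.png'); cv2.imwrite('pics/w13z.png',cv2.resize(a[75:235,230:390],None,fx=3.5,fy=3.5,interpolation=cv2.INTER_CUBIC))
"
```

```text
t 18.45 tcp [0.5157 0.1813 0.205 ] yaw 0.0016 tilt [-0.004 -0.002 -1.   ] F [-2.56 -0.9   2.27] w 0.0084
shift [ 0.0007 -0.0007 -0.044 ] turn 0.0016
[0.5145 0.2646 0.2166]
[0.5146 0.2552 0.2169]
[0.5146 0.2404 0.2164]
[0.5146 0.2303 0.2172]
[0.5146 0.225  0.2169]
[0.5146 0.2143 0.2171]
[0.5147 0.2114 0.24  ]
[0.5147 0.1854 0.2166]
```

View pics/w13z.png

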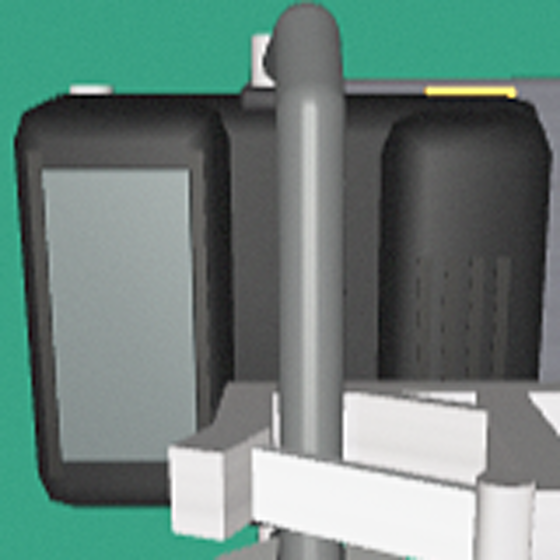

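Request:
send_rows --rows '[[[0, 0, -0.0003, 0, 0], [0, 0, -0.0005, 0, 0], [0, 0, -0.0005, 0, 0]]]' --grip_force 15

```text
time_s: 18.82
tool_pos: [0.5159, 0.1813, 0.2052]
orientation: [3.14, 0.002, -0.005]
wrist_force: [0.4, -1.1, 0.5]
grip_width: 0.0094
```

Request:
send_rows --rows '[[[0, 0, 0, 0, 0.1], [0, 0, 0, 0, 0.15], [0, 0, 0, 0, 0.25], [0, 0, 0, 0, 0.3], [0, 0, 0, 0, 0.3]]]'

```text
time_s: 19.45
tool_pos: [0.5159, 0.1814, 0.2053]
orientation: [3.14, 0.002, -0.005]
wrist_force: [-0.0, -0.6, 0.5]
grip_width: 0.0285
```

```bash
python3 -c "
from h import *
c=shot('wrist','wrist14');
goal(.5165,.182,.249,0)
W=world(c)
for v in (100,120,150,170,180,200,220,250): print(W[v,318].round(4))
"
```

```text
t 19.5 tcp [0.5158 0.1814 0.2052] yaw 0.0016 tilt [-0.003 -0.001 -1.   ] F [ 1.12  0.67 -0.75] w 0.0281
shift [ 0.0005 -0.0006 -0.0438] turn 0.0016
[0.5147 0.2647 0.2168]
[0.5148 0.2553 0.2172]
[0.5148 0.2406 0.2172]
[0.5148 0.2303 0.2167]
[0.5148 0.2251 0.2172]
[0.5148 0.2142 0.2165]
[0.5149 0.2111 0.2393]
[0.5149 0.1852 0.2164]
```

View pics/wrist14.png

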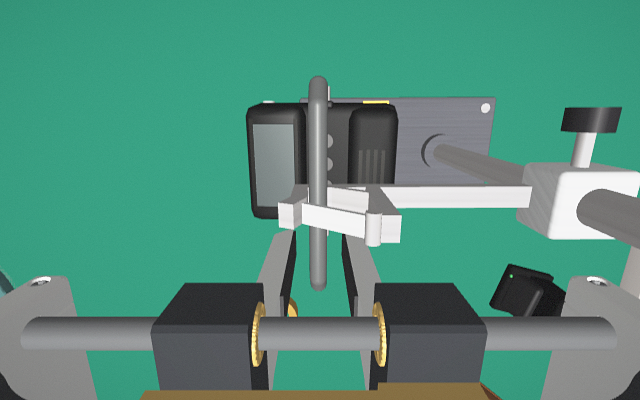

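Request:
send_rows --rows '[[[0, 0, -0.01, 0, 0.3], [0, 0, -0.03, 0, 0.3], [0, 0, -0.06, 0, 0.3], [0, 0, -0.1, 0, 0.3], [0, 0, -0.14, 0, 0.3]]]'

```text
time_s: 20.12
tool_pos: [0.5162, 0.1815, 0.3472]
orientation: [3.14, 0.002, -0.004]
wrist_force: [0.3, 0.3, 0.2]
grip_width: 0.0283
```

Request:
send_rows --rows '[[[0, 0, 0, 0, 0.3], [0, 0, 0, 0, 0.3], [0, 0, 0, 0, 0.3], [0, 0, 0, 0, 0.3], [0, 0, 0, 0, 0.3]]]'

```text
time_s: 20.75
tool_pos: [0.516, 0.1815, 0.3464]
orientation: [3.14, 0.002, -0.006]
wrist_force: [0.9, 0.2, -0.3]
grip_width: 0.0277
```

```bash
python3 -c "
from h import *
c=shot('wrist','wrist15');s=shot('scene','scene15');
goal(.5165,.182,.249,0)
b=cv2.imread('pics/scene15.png')
cv2.imwrite('pics/s15z.png',cv2.resize(b[130:280,300:460],None,fx=4,fy=4,interpolation=cv2.INTER_CUBIC))
"
```

```text
t 20.85 tcp [0.5161 0.1815 0.3469] yaw 0.0015 tilt [-0.003 -0.001 -1.   ] F [-0.37 -0.34 -0.73] w 0.0284
shift [ 0.0007 -0.0006  0.0979] turn 0.0015
```

View pics/wrist15.png

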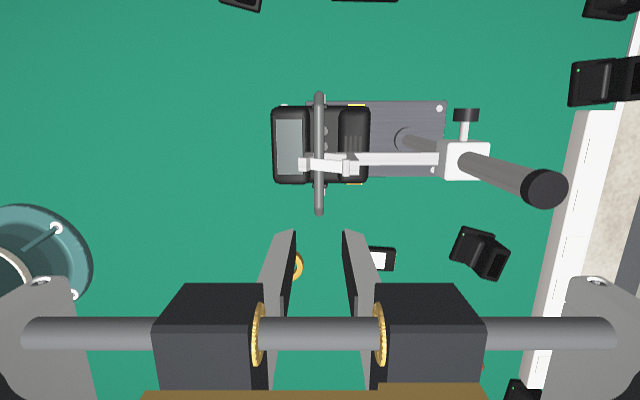

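View pics/s15z.png

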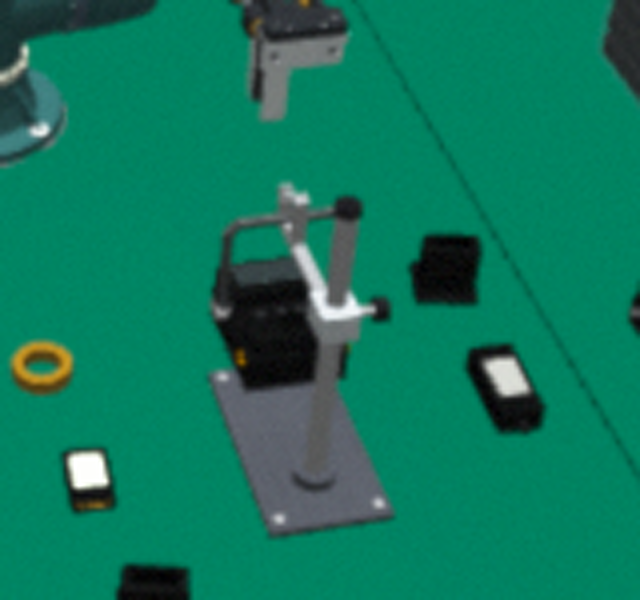

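Terminal is hanging on the hook and the gripper is clear. I'll wait a moment, check it is at rest and level, then hand in.

Request:
send_rows --rows '[[[0, 0, 0, 0, 0.3], [0, 0, 0, 0, 0.3], [0, 0, 0, 0, 0.3], [0, 0, 0, 0, 0.3], [0, 0, 0, 0, 0.3]]]'

```text
time_s: 21.48
tool_pos: [0.5161, 0.1815, 0.3469]
orientation: [3.14, 0.002, -0.005]
wrist_force: [0.4, -0.4, -0.3]
grip_width: 0.0281
```

```bash
python3 -c "
from h import *
c=shot('wrist','wrist16'); W=world(c); p=load('wrist15')
print('moved px',(np.abs(c['pixels'].astype(int)-p['pixels']).max(-1)>60).sum())
for n,u,v in [('bar',318,115),('bar',318,140),('bar',319,195),('top',290,115),('top',280,170),('hump',355,120),('hump',355,150),('leaf',330,164),('nose',303,163)]: print(n,W[v,u].round(4))
m=(W[...,0]>.506)&(W[...,0]<.534)&(abs(W[...,1]-.2128)<.005)&(W[...,2]>.226)
x,z=W[m][:,0],W[m][:,2]; print('leaf slope',np.polyfit(x,z,1).round(3))
w8=world(load('wrist8')); m=(w8[...,0]>.506)&(w8[...,0]<.534)&(abs(w8[...,1]-.2128)<.005)&(w8[...,2]>.226)&(w8[...,2]<.262); print('slope before',np.polyfit(w8[m][:,0],w8[m][:,2],1).round(3))
"
```

```text
moved px 1061
bar [0.5144 0.2553 0.2171]
bar [0.5145 0.2325 0.2173]
bar [0.5156 0.1786 0.217 ]
top [0.4795 0.2534 0.1168]
top [0.4651 0.1847 0.1174]
hump [0.5594 0.2478 0.1216]
hump [0.5607 0.2111 0.1206]
leaf [0.5251 0.2146 0.2463]
nose [0.5012 0.2141 0.2386]
leaf slope [ 1.201 -0.198]
slope before [ 0.688 -0.115]
```

Request:
send_rows --rows '[[[0, 0, 0, 0, 0.3], [0, 0, 0, 0, 0.3], [0, 0, 0, 0, 0.3], [0, 0, 0, 0, 0.3], [0, 0, 0, 0, 0.3]]]'

```text
time_s: 22.15
tool_pos: [0.5161, 0.1815, 0.3469]
orientation: [3.14, 0.002, -0.005]
wrist_force: [0.1, 0.9, 0.6]
grip_width: 0.0284
```

```bash
python3 -c "
from h import *
c=shot('wrist','wrist17'); W=world(c); p=load('wrist16'); 
d=np.abs(c['pixels'].astype(int)-p['pixels']).max(-1)>60
print('moved px',d.sum(), d[90:200,260:380].sum())
for n,u,v in [('top',290,115),('top',280,170),('hump',355,120),('hump',355,150)]: print(n,W[v,u].round(4))
for q in (p,c):
  r=q['pixels'][120].astype(int).sum(-1)[255:395]; e=np.abs(np.diff(r)); print(np.where(e>90)[0]+255)
w8=world(load('wrist8'))
for n,w in (('before',w8),('now',W)):
  m=(w[...,0]>.521)&(w[...,0]<.533)&(abs(w[...,1]-.2128)<.005)&(w[...,2]>.237)&(w[...,2]<.262); print(n,m.sum(),np.polyfit(w[m][:,0],w[m][:,2],1).round(3), w[m][:,2].mean())
"
```

```text
moved px 36 16
top [0.4794 0.2534 0.116 ]
top [0.465  0.1846 0.1168]
hump [0.5593 0.2478 0.1223]
hump [0.5606 0.2112 0.1216]
[268 273 300 308 316 317 318 319 336 368]
[268 270 273 299 300 303 308 316 317 318 319 335 336 367 368]
before 373 [ 0.674 -0.107] 0.24781936553779174
now 164 [ 0.639 -0.089] 0.24773008123468737
```

```bash
python3 -c "
from h import *
print(robot.hand_in())"
```

```text
the job is handed in; nothing more can be done
None
```

The terminal hangs from the stand's snap hook by its bail, and I handed the job in at about 22 s of the 67 s allowed.

**What I did:** I swung the bail upright with the terminal lying on the mat, then lifted it by the bar, held about 31 mm to one side of the middle. I took the bar over the nose and pressed it down 1–2 mm at a time. The hook took about 8 N at most as the keeper gave way. I pressed the bar onto the seat with about 6.5 N, eased off, opened the gripper and backed it straight up.

**Last checks:**
- **Bar:** its centre is about 212 mm high, some 3 mm to the nose side of the hook's centre and about 1 mm off across.
- **Keeper:** it lies over the bar within 0.1 mm of its height before the bar went in. Its fitted slope is slightly different (0.64 against 0.67, about 0.025 rad), which is inside the limit for closed.
- **Terminal:** it is about 0.06 rad off level and at rest, with its underside about 57 mm up. In the first two pictures after release some pixels still differed (about 1,060), so it may still have been swinging a little. The next pair showed almost no change.
- **Gripper:** it is clear, with the wrist force back to its noise level.

**Off plan:** while levelling the upright bail I pressed the terminal onto the mat with a brief 14 N. The stand was not involved. I did not re-measure the bystanders at the end, but the arm never went near them.

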